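# Set the slotted tube stop to the master fitting and clamp it

## Robot

A 6-joint arm with a two-finger parallel gripper is mounted at the origin on the work surface. World frame = base frame: x ahead of the robot, y to its left, z up, the work surface at z = 0. Lengths are in m, angles in rad, forces in N, time in s.
With the tool pointing down it reaches from about 0.4 to 0.825 m from the base axis. Payload 7 kg.
Tool frame: the origin (TCP) lies at the centre of the arm's flange, where the gripper is bolted on; the fingertips stand 178 mm ahead of it and the grasp point (between the pads) lies 159 mm ahead of it; z points along the fingers, y is the direction in which the jaws open and shut (so a half turn about z gives the same grasp; the last joint's range is limited). The gripper opens to 88 mm and grips with 3 to 60 N. Pads are 19 mm wide; open, the fingers measure 130 mm over their backs; the gripper's body (78 mm by 193 mm) begins 47 mm behind the grasp point.
Start: joints at [1.476, 0.359, 0.012, 0, -1.224, -0.288], TCP at [0.252, 0.626, 0.405] pointing down, gripper open.
Joint ranges: [-3.07, 3.07], [-1.43, 2.12], [-1.02, 1.25], [-3.03, 1.67], [-3.05, -0], [-3.03, 3.03]. Speed limits (rad/s): [2.39, 2.39, 3.01, 3.14, 3.14, 3.14].

## Interface

Orientations are given as [roll, pitch, yaw] about the fixed x, y, z axes, in that order (R = Rz(yaw) Ry(pitch) Rx(roll)).
In Python, from station import * gives the robot as it stands.
- The arm moves only by the tool send_rows, never from a script. Its argument "motion" is a list of rows, each an object with "offset": the shift along the tool's x, y, z in cm, a list of three; "turn": the turn about the tool's z in degrees. In form: [{"offset": [x, y, z], "turn": turn}, ...]. A call has 1 to 8 rows; each row is the pose to reach, as a shift and turn from the pose commanded when the call began, along the tool's axes at that moment; what a row does not reach only later rows make up. A row lasts 1/10 s, in which the tool goes at most 50 mm and 8.59 degrees, less where a joint would pass 70% of its speed; a pose out of reach is approached as far as the arm can. A call with a gripper value outside its range is refused whole. "hand" is the opening, from -1 (shut) to 1 (fully open), set as the call begins (left out, the last holds). The fingers move at their own pace and stop on an object; "squeeze" is the grip in N (left out, the last holds). Time passes only in rows, so rows that repeat a pose let the fingers close. It gives the time, the measured TCP pose, the force and the opening at its end, in the units of the state.
- get_state(): the state, without advancing time (a new reading comes with each control period).
- grab_frame(name): name is "scene" or "side" or "wrist"; returns a dict with "frame" (480x640x3 uint8, blue, green, red), "range_z" (480x640 float32, m along the optical axis (not along the pixel's ray), 0 where there is no reading), "vertical_fov" (degrees; the focal length in pixels is half the picture's height over the tangent of half this angle, whatever the lens; pixels are square), "cx", "cy" (the principal point, pixels), "cam_to_world" (4x4, takes a point from camera to world coordinates). Camera axes: x right, y up, looking along -z (the intrinsics and any distortion apply to the point x, -y, -z); pixel columns grow to the right and rows downward; lengths in m; the calibration is good to about 2 mm. A picture is of the moment at which its call begins.
- job_done(): hands the job in, once; it reports no verdict.
The state is a dict: "t": time; "q": joint angles; "qd": joint speeds; "joint_efforts": joint torques, N m; "eef_pos": TCP position; "ee_rot": TCP orientation; "force": force on the tool from outside, world axes, zero at the start; "moment": the same for the moment, N m; "width": finger opening in m.
Only numpy, scipy, OpenCV 4.12 (cv2) and the standard library are available. Lean on these libraries where they do the work, as an engineer would, in place of code of your own. Each camera call takes 0.05 s, during which the arm holds its last target. There are 200 camera calls.

## Task

Slide the black stop bracket along its slotted bolt holes up to the round master fitting near the scribed line, until its upright face bears on the fitting: with the clamp lever still loose, press it up for a moment with light but definite force (about 7 N more than it takes to slide the bracket; never more than 18 N on the fitting). Then swing the lever clockwise all the way until it is tight, leaving the bracket against the fitting with the fitting's contact button pushed in. Leave the other things on the bench where they are.

Things in the scene. Friction and masses are not known exactly. Their poses are not given: they have to be found in the camera images.
- plate: Bare steel fixture plate fixed on the bench, 190 (its x) by 330 (its y) by 15 mm thick. Origin at the centre of its underside; z up; the bracket slides along its +y to the master fitting. Two guide bolts with 22 mm round heads, tops 16 mm above the plate's top, stand in the bracket's x = +42 slot.
- bracket: Loose black steel stop bracket, 0.5 to 0.8 kg: foot 120 (x) by 150 (y) by 8 mm, two 10 mm slots along y at x = -42 and 42 on 8 mm bolts. Front (+y) end: wall 120 wide, 12 thick, 70 high; behind it on the centreline a rib 12 mm thick, y -25 to 48, 70 high. Origin on the underside, 60 mm behind the stop face; slides to +y, dry friction 3 to 8 N, varies. Starts 10 to 60 mm short.
- face (a point): Centre of the bracket's flat stop face (front of the upright wall, which looks to its +y), 48 mm above the bracket's underside.
- rib (a point): Point on the centreline of the top edge of the bracket's rib, 50 mm behind the stop face, 70 mm above the plate's top: pinch the 12 mm thick rib across x here; keep the finger tips at least 35 mm above the plate's top, clear of the clamp hub and bolt heads.
- master: Stainless master fitting bolted to the plate, immovable: tube 48 mm across, 72 high, collar 54 across from 38 to 58 mm above the plate's top. Origin and axes: its hold-down bolt, at the plate's top. The bore is wider than the bolt: the tube stands up to 9 mm off the bolt, either way along y, not measured. A sprung 8 mm button (under 1 N) stands 2 mm out of the collar towards the bracket.
- mark (a point): Point 27 mm before the bolt axis, 48 mm above the plate's top, over the scribed line (which shows on the plate at both sides of the bracket). The stop face meets the collar within 9 mm of here, before or beyond, depending on how the tube sits: feel for it.
- lever (a joint): Clamp lever angle: about 0 to 0.25 at the start (loose, pointing back, away from the fitting), grows clockwise seen from above, 1.4 rad fully tight against its end stop. Friction 0.35 N m: it takes about 5 to 7 N at the knob and stays where it is left. The bracket is gripped from about 0.85 rad on.
- lever_knob (a point): Middle of the lever's upright black round knob, 16 mm across; the knob stands from 30 to 74 mm above the plate's top and this point is 56 mm above it, 65 mm out from the lever's axis; the arm joins the knob's foot up to 36 mm above the plate's top. Pinch it from above and carry it round the axis.
- lever_axis (a point): Point on the lever's vertical axis, fixed in the plate, at the height of lever_knob. The hub below it is 22 mm across, its top 29 mm above the plate's top.
- loose_fitting: Bystander: loose stainless fitting standing on the bench on the side of the plate away from the robot, 54 mm across, 62 mm high; origin at its underside. Leave it.
- spanner: Bystander: 150 mm spanner lying on the bench on the side of the plate away from the robot. Leave it.
- paste_jar: Bystander: jar 52 mm across, 60 mm high, standing on the bench on the robot's side of the plate; origin at its underside. Leave it.
Not all that is in view belongs to the job. What is meant by the bracket is not pink or red, and is the larger of those in its own colour.

How it is judged:
By the outcome, as a careful person would: the job done as asked, in the order asked, and still so for the second after the job is handed in, with the robot touching nothing.
It also fails if it takes over 58 s, if anything falls off the work surface, if the arm or the gripper's body presses on something with over 40 N, if the wrist force passes 120 N, or if a joint passes its speed limit or range.

## Working session

There is one attempt and no reset: what is moved stays moved. The work goes in short steps, Python scripts to look and compute and a tool call to move; the robot and the scene stay as the last step left them, time stands still between calls to the robot, and variables do not carry over. Pictures are saved under pics/ and viewed, about 8 in all and at most 12, crops included, and the job is handed in when it is done.

Besides the shell and the picture viewer there is one more tool, called after "Request:" by a JSON object that holds its "op" and its "data", one argument or row to a line. send_rows: Moves the arm, as the interface text tells. Its arguments: {"type":"object","properties":{"motion":{"type":"array"},"hand":{"type":"number"},"squeeze":{"type":"number"}},"required":["motion"]}

```bash
mkdir -p pics; ls; cat > h.py <<'E'
import numpy as np, cv2, pickle
from station import *
def grab(n,tag):
    d=grab_frame(n); pickle.dump(d,open(f'{tag}.pkl','wb')); cv2.imwrite(f'pics/{tag}.png',d['frame']); return d
def load(tag): return pickle.load(open(f'{tag}.pkl','rb'))
def K(d):
    f=240/np.tan(np.radians(d['vertical_fov'])/2); return f
def ray(d,u,v):
    f=K(d); r=np.array([(u-d['cx'])/f,-(v-d['cy'])/f,-1.]); T=np.array(d['cam_to_world']); return T[:3,3],T[:3,:3]@r
def onz(d,u,v,z):
    o,r=ray(d,u,v); return o+r*(z-o[2])/r[2]
def cloud(d):
    f=K(d); v,u=np.mgrid[:480,:640]; Z=d['range_z']; T=np.array(d['cam_to_world'])
    P=np.stack([(u-d['cx'])/f*Z,-(v-d['cy'])/f*Z,-Z],-1)
    W=P@T[:3,:3].T+T[:3,3]; W[Z<=0]=np.nan; return W
def proj(d,p):
    T=np.array(d['cam_to_world']); c=T[:3,:3].T@(np.array(p)-T[:3,3]); f=K(d); return d['cx']+f*c[0]/-c[2], d['cy']-f*c[1]/-c[2]
E
python3 - <<'E'
from h import *
s=get_state(); print(s)
for n in('scene','side','wrist'):
    d=grab(n,n+'0'); print(n,d.keys(),d['vertical_fov'],d['cx'],d['cy'],np.round(d['cam_to_world'],3).tolist(),(d['range_z']>0).mean())
E
```

```text
pics
{'t': 0.0, 'q': array([ 1.47609390e+00,  3.59387273e-01,  1.10604239e-02, -3.64319823e-04,
       -1.22408207e+00, -2.88108030e-01]), 'qd': array([ 0.00051092, -0.00179221,  0.00107328,  0.00025295,  0.00042198,
        0.00099094]), 'joint_efforts': array([-2.55239347e-04, -5.82710123e+01,  2.93066096e+01,  6.99768528e+00,
        7.14881869e-03, -1.64678750e-04]), 'eef_pos': array([0.25205284, 0.62596599, 0.40372031]), 'ee_rot': array([ 3.13994920e+00, -1.29880047e-04, -3.82934426e-01]), 'force': array([ 0.25617882, -0.30096235, -0.15633972]), 'moment': array([-0.02944244, -0.05604614, -0.00294113]), 'width': 0.08753311045517648}
scene dict_keys(['frame', 'range_z', 'vertical_fov', 'cx', 'cy', 'cam_to_world']) 56.46152643661724 321.4962198299865 242.23912565378143 [[-0.566, -0.638, 0.522, 0.954], [0.824, -0.451, 0.342, 0.232], [0.017, 0.624, 0.781, 0.622], [0.0, 0.0, 0.0, 1.0]] 0.9960546875
side dict_keys(['frame', 'range_z', 'vertical_fov', 'cx', 'cy', 'cam_to_world']) 56.01879283757726 319.2284808772888 245.66950240362797 [[0.993, 0.084, -0.083, 0.533], [-0.118, 0.768, -0.63, -0.448], [0.011, 0.635, 0.772, 0.641], [0.0, 0.0, 0.0, 1.0]] 0.9958170572916667
wrist dict_keys(['frame', 'range_z', 'vertical_fov', 'cx', 'cy', 'cam_to_world']) 63.13722097594475 320.12928850060774 236.53611281485465 [[-0.374, 0.882, 0.287, 0.331], [-0.927, -0.356, -0.113, 0.596], [0.003, -0.308, 0.951, 0.384], [0.0, 0.0, 0.0, 1.0]] 0.9960677083333334
```

View pics/scene0.png

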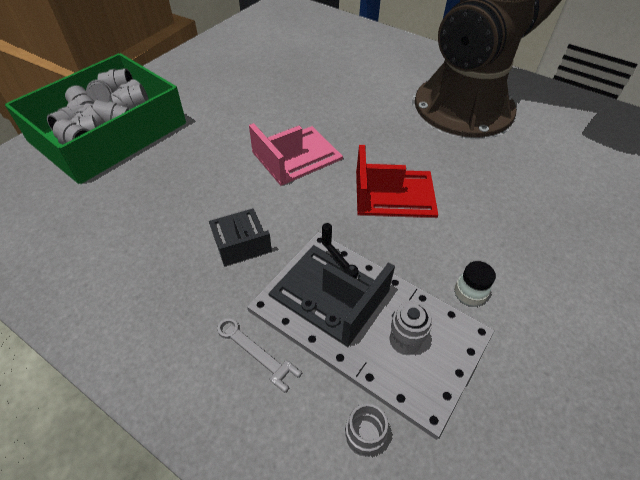

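View pics/side0.png

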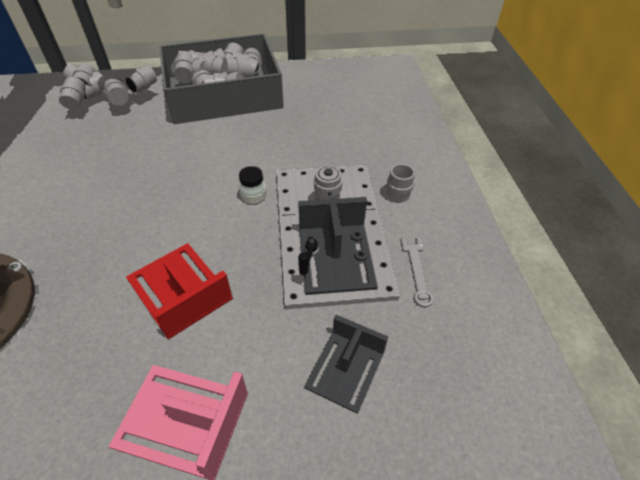

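Scene: the black bracket is on the plate at about (335,295), with the knob at (327,232), the master at (411,325) and scribed line ends at (415,293) and (362,369). In the side view the master is at (328,180), the rib at (336,225) and the knob at (305,260). The smaller black bracket off the plate is a decoy.

```bash
python3 - <<'E'
from h import *
for n,box in(('scene0',(240,220,500,450)),('side0',(265,150,405,310))):
    d=load(n); W=cloud(d); m=np.zeros((480,640),bool); x0,y0,x1,y1=box; m[y0:y1,x0:x1]=1
    z=W[...,2]; top=m&(z>.008)&(z<.030)
    l,lab,st,c=cv2.connectedComponentsWithStats(top.astype(np.uint8)); k=1+st[1:,4].argmax()
    P=W[lab==k]; pl=P[(P[:,2]<.019)]; print(n,'plate z',np.median(pl[:,2]), len(pl))
    (cx,cy),(w,h),a=cv2.minAreaRect((P[:,:2]*1000).astype(np.float32)); print(' rect',cx,cy,w,h,a)
    hi=W[m&(z>.075)&(z<.1)]
    # clusters in xy 
    g=np.floor(hi[:,:2]*500).astype(int); g0=g.min(0); im=np.zeros(g.max(0)-g0+1,np.uint8); im[tuple((g-g0).T)]=1
    l,lab=cv2.connectedComponents(cv2.dilate(im,np.ones((3,3))))
    L=lab[tuple((g-g0).T)]
    for i in range(1,l):
        q=hi[L==i]
        if len(q)>15: print('  cl',len(q),np.round(q.mean(0),4),np.round(np.percentile(q[:,2],[50,95]),4),[np.round(t,1) for t in cv2.minAreaRect((q[:,:2]*1000).astype(np.float32))])
E
```

```text
scene0 plate z 0.014854052981367882 15548
 rect 628.85302734375 109.18280792236328 330.4456481933594 192.4159393310547 88.91748046875
  cl 109 [ 0.5684 -0.0118  0.085 ] [0.087  0.0895] [array([566.8, -12.7]), array([15.9, 15. ]), np.float64(7.3)]
  cl 1234 [0.6327 0.0876 0.0836] [0.0845 0.0862] [array([629.1,  67.2]), array([ 85.7, 120.4]), np.float64(88.9)]
  cl 974 [0.6346 0.1734 0.0877] [0.0878 0.0951] [array([631.3, 172.1]), array([47.1, 46.5]), np.float64(26.5)]
side0 plate z 0.015528829614095296 7039
 rect 628.3103637695312 109.84117889404297 334.264892578125 190.25015258789062 89.00418853759766
  cl 114 [ 0.5648 -0.0167  0.0854] [0.0877 0.09  ] [array([565.2, -14.6]), array([14.7, 14.8]), np.float64(58.0)]
  cl 856 [0.6271 0.0864 0.0836] [0.0849 0.0868] [array([627.8,  67.1]), array([ 87.1, 119.7]), np.float64(89.8)]
  cl 473 [0.6282 0.1654 0.0876] [0.0883 0.0956] [array([628.9, 171.3]), array([48.8, 47.1]), np.float64(62.0)]
```

```bash
cat >> h.py <<'E'
def to_tool(x,y,yaw=None,ztcp=None):
    s=get_state(); p=s['eef_pos']; R=cv2.Rodrigues(np.zeros(3))[0]
    from scipy.spatial.transform import Rotation as Ro
    R=Ro.from_euler('xyz',s['ee_rot']).as_matrix()
    d=np.array([x,y,p[2] if ztcp is None else ztcp])-p
    print('offset cm',np.round(R.T@d*100,2),'turn', None if yaw is None else round(np.degrees(s['ee_rot'][2]-yaw),1),'| pos',np.round(p,4),'yaw',round(s['ee_rot'][2],4))
E
python3 - <<'E'
from h import *
for n in('scene0','side0'):
    W=cloud(load(n)); x,y,z=np.moveaxis(W,-1,0)
    near=(abs(x-.58)<.05)&(abs(y-.03)<.07)&(z>.036)&(z<.095)&(x<.618)
    q=W[near]; 
    for a,b in((.036,.041),(.041,.046),(.046,.053),(.053,.095)):
        k=q[(q[:,2]>=a)&(q[:,2]<b)]
        if len(k)>5: print(n,a,len(k),np.round(k.mean(0),4),[np.round(t,1) for t in cv2.minAreaRect((k[:,:2]*1000).astype(np.float32))])
    # wall: front/back edges and rib sides via top points
    t=(abs(z-.085)<.004)&(abs(x-.628)<.065)&(y>.02)&(y<.125); P=W[t]
    rib=P[(P[:,1]<.085)]; wall=P[P[:,1]>.092]
    print('rib x vs y',[ (round(rib[(rib[:,1]>a)&(rib[:,1]<a+.02),0].min(),4),round(rib[(rib[:,1]>a)&(rib[:,1]<a+.02),0].max(),4)) for a in(.03,.05,.065)],'wall y by x',[np.round(np.percentile(wall[abs(wall[:,0]-c)<.01,1],[1,99]),4) for c in(.58,.63,.68)])
    c=(z>.053)&(z<.0735)&(abs(x-.63)<.035)&(y>.135)&(y<.21); P=W[c]; A=np.c_[P[:,:2],np.ones(len(P))]
    s=np.linalg.lstsq(A,(P[:,:2]**2).sum(1),rcond=None)[0]; cx,cy=s[:2]/2; print('collar fit',cx,cy,np.sqrt(s[2]+cx**2+cy**2))
to_tool(.6285,.060,-1.59)
E
```

```text
scene0 0.036 22 [0.5867 0.0409 0.0391] [array([585.9,  32.2]), array([53.4,  9.5]), np.float64(82.1)]
scene0 0.041 207 [0.5831 0.0335 0.0439] [array([576.8,  23.4]), array([75.1, 19.6]), np.float64(68.5)]
scene0 0.046 106 [0.5755 0.0124 0.0482] [array([576.3,  18.1]), array([71. , 11.4]), np.float64(74.9)]
scene0 0.053 224 [0.5729 0.0027 0.0768] [array([587.5,  39.9]), array([124.7,  46.9]), np.float64(84.2)]
rib x vs y [(np.float64(0.6212), np.float64(0.6347)), (np.float64(0.6217), np.float64(0.6353)), (np.float64(0.6227), np.float64(0.6353))] wall y by x [array([0.099 , 0.1107]), array([0.0924, 0.1097]), array([0.0969, 0.1089])]
collar fit 0.6303265585880986 0.17255178812496674 0.026125125347475468
side0 0.036 56 [0.5923 0.0846 0.0385] [array([581.6,  69.7]), array([79. , 43.8]), np.float64(67.9)]
side0 0.041 180 [0.586  0.0554 0.0439] [array([571.9,  47.8]), array([125.9,  45.9]), np.float64(68.0)]
side0 0.046 124 [0.5847 0.0622 0.0492] [array([571.6,  45.3]), array([133.3,  45.7]), np.float64(68.9)]
side0 0.053 565 [0.5831 0.0576 0.0722] [array([571.9,  45.5]), array([132.4,  46.9]), np.float64(68.2)]
rib x vs y [(np.float64(0.6207), np.float64(0.6332)), (np.float64(0.621), np.float64(0.6332)), (np.float64(0.6216), np.float64(0.633))] wall y by x [array([0.0967, 0.1107]), array([0.0924, 0.1102]), array([0.0953, 0.1079])]
collar fit 0.6290338415539939 0.17138232666967293 0.025589312076508875
offset cm [56.06 38.44  0.06] turn 69.2 | pos [0.2521 0.626  0.4039] yaw -0.3829
```

Request:
{"op": "send_rows", "data": {
  "motion": [
    {"offset": [4, 2.7, 0], "turn": 8},
    {"offset": [8, 5.5, 0], "turn": 16},
    {"offset": [12, 8.2, 0], "turn": 24},
    {"offset": [16, 11, 0], "turn": 32},
    {"offset": [20, 13.7, 0], "turn": 40},
    {"offset": [24, 16.5, 0], "turn": 48},
    {"offset": [28, 19.2, 0], "turn": 56},
    {"offset": [32, 22, 0], "turn": 64}
  ],
  "hand": 0.0,
  "squeeze": 20
}}

```text
t: 0.95
eef_pos: [0.4674, 0.3007, 0.4047]
ee_rot: [-3.142, 0.0, -1.505]
force: [1.0, 0.2, 1.0]
width: 0.0441
```

```bash
python3 -c "
from h import *
to_tool(.628,.060,-1.59,.30)"
```

```text
offset cm [ 25.07 -14.45  10.47] turn 4.9 | pos [0.4674 0.3007 0.4047] yaw -1.5052
```

Request:
{"op": "send_rows", "data": {
  "motion": [
    {"offset": [4, -2.5, 1], "turn": 1},
    {"offset": [8, -5, 2], "turn": 2},
    {"offset": [12, -7.5, 4], "turn": 3},
    {"offset": [16, -10, 6], "turn": 4},
    {"offset": [20, -12, 8], "turn": 4.9},
    {"offset": [23.5, -13.8, 9.5], "turn": 4.9},
    {"offset": [25.1, -14.45, 10.5], "turn": 4.9},
    {"offset": [25.1, -14.45, 10.5], "turn": 4.9}
  ]
}}

```text
t: 1.75
eef_pos: [0.6289, 0.0601, 0.2972]
ee_rot: [3.138, -0.001, -1.589]
force: [-0.5, -0.5, 0.3]
width: 0.0438
```

```bash
python3 -c "
from h import *
to_tool(.628,.060,-1.59,.231); print(get_state()['force'])
grab('wrist','w1'); grab('scene','s1')"
```

```text
offset cm [0.   0.06 6.62] turn 0.1 | pos [0.6289 0.0601 0.2972] yaw -1.5887
[-0.51231588 -0.49689419  0.27263415]
```

View pics/w1.png

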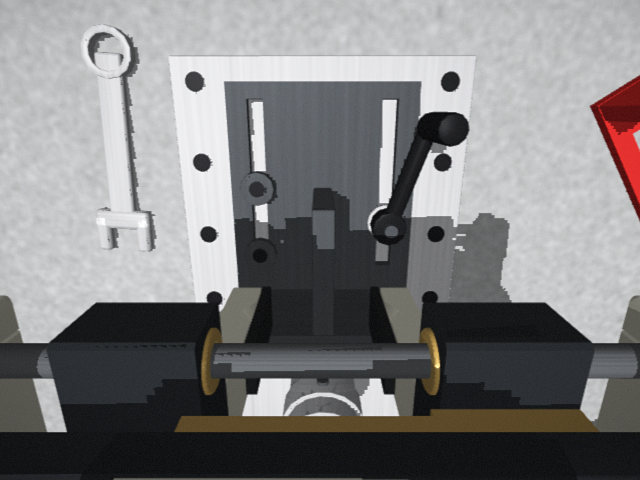

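Wrist view: the jaws straddle the rib, which runs along column 323. The lever hub is at (388,228) and the knob at (448,128). I'll descend.

Request:
{"op": "send_rows", "data": {
  "motion": [
    {"offset": [0, 0, 1.5], "turn": 0},
    {"offset": [0, 0, 3], "turn": 0},
    {"offset": [0, 0, 4.5], "turn": 0},
    {"offset": [0, 0, 5.8], "turn": 0},
    {"offset": [0, 0, 6.6], "turn": 0},
    {"offset": [0, 0, 6.6], "turn": 0}
  ]
}}

```text
t: 2.45
eef_pos: [0.6283, 0.063, 0.2329]
ee_rot: [3.14, -0.0, -1.584]
force: [0.8, -0.2, 0.7]
width: 0.0439
```

```bash
python3 -c "
from h import *
s=get_state(); print(s['force'],s['eef_pos'])
d=load('w1'); print('hub',onz(d,388,228,.044),'knob top',onz(d,453,127,.089))
W=cloud(d); print(W[228,388],W[127,453])
"
```

```text
[ 0.81620169 -0.15159044  0.73251773] [0.62827986 0.06304053 0.23290363]
hub [0.58583642 0.04794324 0.044     ] knob top [ 0.56535128 -0.01417266  0.089     ]
[0.58670701 0.04649104 0.0488232 ] [ 0.5655171  -0.0141945   0.08949933]
```

Request:
{"op": "send_rows", "data": {
  "motion": [
    {"offset": [0, 0, 0], "turn": 0},
    {"offset": [0, 0, 0], "turn": 0},
    {"offset": [0, 0, 0], "turn": 0},
    {"offset": [0, 0, 0], "turn": 0},
    {"offset": [0, 0, 0], "turn": 0}
  ],
  "hand": -1,
  "squeeze": 25
}}

```text
t: 2.95
eef_pos: [0.6281, 0.0622, 0.2339]
ee_rot: [3.14, -0.0, -1.586]
force: [-5.0, 0.5, 4.7]
width: 0.0117
```

Request:
{"op": "send_rows", "data": {
  "motion": [
    {"offset": [0, 0, 0], "turn": 0},
    {"offset": [0, 0, 0], "turn": 0}
  ]
}}

```text
t: 3.15
eef_pos: [0.628, 0.0622, 0.2339]
ee_rot: [3.14, -0.0, -1.586]
force: [-5.5, 0.1, 5.8]
width: 0.012
```

Request:
{"op": "send_rows", "data": {
  "motion": [
    {"offset": [0.1, 0.0, 0], "turn": 0},
    {"offset": [0.1, 0.0, 0], "turn": 0}
  ]
}}

```text
t: 3.35
eef_pos: [0.628, 0.0619, 0.2339]
ee_rot: [3.14, 0.001, -1.586]
force: [-5.5, 4.8, 5.7]
width: 0.0119
```

Request:
{"op": "send_rows", "data": {
  "motion": [
    {"offset": [-0.1, 0.08, -0.05], "turn": 0},
    {"offset": [-0.1, 0.08, -0.05], "turn": 0}
  ]
}}

```text
t: 3.55
eef_pos: [0.6276, 0.0625, 0.2339]
ee_rot: [3.141, -0.0, -1.585]
force: [-3.3, 0.3, 0.7]
width: 0.0117
```

Request:
{"op": "send_rows", "data": {
  "motion": [
    {"offset": [-0.2, 0.1, 0], "turn": 0},
    {"offset": [-0.5, 0.1, 0], "turn": 0},
    {"offset": [-0.8, 0.1, 0], "turn": 0},
    {"offset": [-1.1, 0.1, 0], "turn": 0},
    {"offset": [-1.4, 0.1, 0], "turn": 0},
    {"offset": [-1.7, 0.1, 0], "turn": 0},
    {"offset": [-2, 0.1, 0], "turn": 0}
  ]
}}

```text
t: 4.25
eef_pos: [0.6271, 0.0828, 0.2339]
ee_rot: [3.141, 0.0, -1.585]
force: [-0.2, -0.1, -5.5]
width: 0.0117
```

Request:
{"op": "send_rows", "data": {
  "motion": [
    {"offset": [-0.1, 0, 0], "turn": 0},
    {"offset": [-0.2, 0, 0], "turn": 0},
    {"offset": [-0.3, 0, 0], "turn": 0},
    {"offset": [-0.4, 0, 0], "turn": 0}
  ]
}}

```text
t: 4.65
eef_pos: [0.6273, 0.0865, 0.2341]
ee_rot: [3.141, 0.0, -1.585]
force: [0.9, -0.5, -6.6]
width: 0.0121
```

Request:
{"op": "send_rows", "data": {
  "motion": [
    {"offset": [-0.1, 0, 0], "turn": 0},
    {"offset": [-0.2, 0, 0], "turn": 0},
    {"offset": [-0.3, 0, 0], "turn": 0}
  ]
}}

```text
t: 4.95
eef_pos: [0.6273, 0.0895, 0.2341]
ee_rot: [3.142, 0.0, -1.585]
force: [0.0, -0.3, -5.1]
width: 0.0117
```

Request:
{"op": "send_rows", "data": {
  "motion": [
    {"offset": [0, 0, 0.04], "turn": 0},
    {"offset": [0, 0, 0.04], "turn": 0},
    {"offset": [0, 0, 0.04], "turn": 0}
  ]
}}

```text
t: 5.25
eef_pos: [0.6274, 0.0895, 0.2339]
ee_rot: [-3.141, 0.0, -1.585]
force: [0.5, 0.5, -3.8]
width: 0.0119
```

Request:
{"op": "send_rows", "data": {
  "motion": [
    {"offset": [-0.05, 0, 0], "turn": 0},
    {"offset": [-0.1, 0, 0], "turn": 0},
    {"offset": [-0.15, 0, 0], "turn": 0}
  ]
}}

```text
t: 5.55
eef_pos: [0.6274, 0.0908, 0.2339]
ee_rot: [-3.142, -0.0, -1.585]
force: [-0.5, -1.5, -3.5]
width: 0.0117
```

Request:
{"op": "send_rows", "data": {
  "motion": [
    {"offset": [0, 0, 0.05], "turn": 0},
    {"offset": [0, 0, 0.05], "turn": 0},
    {"offset": [0, 0, 0.05], "turn": 0}
  ]
}}

```text
t: 5.85
eef_pos: [0.6274, 0.0908, 0.2338]
ee_rot: [-3.141, -0.0, -1.585]
force: [-2.8, -1.2, 4.6]
width: 0.012
```

Request:
{"op": "send_rows", "data": {
  "motion": [
    {"offset": [-0.05, 0, 0], "turn": 0},
    {"offset": [-0.1, 0, 0], "turn": 0},
    {"offset": [-0.15, 0, 0], "turn": 0}
  ]
}}

```text
t: 6.15
eef_pos: [0.6276, 0.0917, 0.2339]
ee_rot: [-3.141, -0.001, -1.585]
force: [-0.5, -5.5, 6.0]
width: 0.0115
```

Request:
{"op": "send_rows", "data": {
  "motion": [
    {"offset": [-0.05, 0, -0.03], "turn": 0},
    {"offset": [-0.1, 0, -0.03], "turn": 0}
  ]
}}

```text
t: 6.35
eef_pos: [0.6277, 0.093, 0.2339]
ee_rot: [-3.141, -0.0, -1.585]
force: [-1.1, -4.5, 3.6]
width: 0.0116
```

Request:
{"op": "send_rows", "data": {
  "motion": [
    {"offset": [-0.05, 0, 0], "turn": 0},
    {"offset": [-0.1, 0, 0], "turn": 0}
  ]
}}

```text
t: 6.55
eef_pos: [0.6277, 0.0941, 0.2339]
ee_rot: [-3.141, -0.0, -1.585]
force: [-0.8, -5.5, 2.7]
width: 0.0119
```

```bash
python3 -c "
from h import *
for i in range(3):
  d=grab(['scene','side','scene'][i],'c%d'%i); print(get_state()['force'])
d=load('c0'); u,v=map(int,proj(d,(.63,.143,.08)));im=d['frame'][v-70:v+70,u-90:u+90]; a=cv2.resize(im,None,fx=4,fy=4,interpolation=2); cv2.imwrite('pics/c0z.png',a)
"
```

```text
[-1.05444545 -5.06567157  2.49527762]
[ 0.30204239 -4.52267358  3.46352945]
[-0.75698255 -4.88000415  3.52683303]
```

View pics/c0z.png

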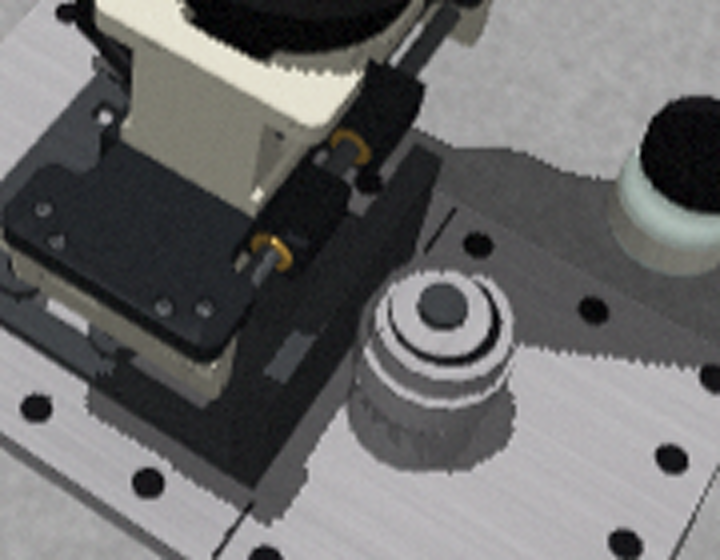

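The wall is nearly at the collar and just short of the scribed line. The sliding force is about 5 N. I'll creep forward.

Request:
{"op": "send_rows", "data": {
  "motion": [
    {"offset": [-0.05, 0, 0], "turn": 0},
    {"offset": [-0.1, 0, 0], "turn": 0},
    {"offset": [-0.1, 0, 0], "turn": 0}
  ]
}}

```text
t: 7.0
eef_pos: [0.6278, 0.0952, 0.2339]
ee_rot: [-3.141, -0.0, -1.585]
force: [-0.3, -5.9, 2.6]
width: 0.0119
```

Request:
{"op": "send_rows", "data": {
  "motion": [
    {"offset": [-0.05, 0, 0], "turn": 0},
    {"offset": [-0.1, 0, 0], "turn": 0},
    {"offset": [-0.1, 0, 0], "turn": 0}
  ]
}}

```text
t: 7.3
eef_pos: [0.6278, 0.0963, 0.2339]
ee_rot: [-3.141, -0.0, -1.585]
force: [0.2, -4.8, 3.2]
width: 0.0119
```

Request:
{"op": "send_rows", "data": {
  "motion": [
    {"offset": [-0.05, 0, 0], "turn": 0},
    {"offset": [-0.05, 0, 0], "turn": 0}
  ]
}}

```text
t: 7.5
eef_pos: [0.6278, 0.0967, 0.2339]
ee_rot: [-3.141, -0.0, -1.585]
force: [0.2, -5.8, 1.9]
width: 0.0117
```

Request:
{"op": "send_rows", "data": {
  "motion": [
    {"offset": [-0.05, 0, 0], "turn": 0},
    {"offset": [-0.05, 0, 0], "turn": 0}
  ]
}}

```text
t: 7.7
eef_pos: [0.6278, 0.0972, 0.2339]
ee_rot: [-3.141, -0.0, -1.585]
force: [-0.2, -5.3, 3.0]
width: 0.0124
```

Request:
{"op": "send_rows", "data": {
  "motion": [
    {"offset": [-0.05, 0, 0], "turn": 0},
    {"offset": [-0.05, 0, 0], "turn": 0}
  ]
}}

```text
t: 7.9
eef_pos: [0.6278, 0.0976, 0.2338]
ee_rot: [-3.141, -0.0, -1.585]
force: [-1.1, -5.9, 2.6]
width: 0.0116
```

Request:
{"op": "send_rows", "data": {
  "motion": [
    {"offset": [-0.05, 0, 0], "turn": 0},
    {"offset": [-0.05, 0, 0], "turn": 0}
  ]
}}

```text
t: 8.1
eef_pos: [0.6278, 0.0982, 0.2339]
ee_rot: [-3.141, -0.0, -1.585]
force: [0.3, -5.2, 2.5]
width: 0.0122
```

Request:
{"op": "send_rows", "data": {
  "motion": [
    {"offset": [-0.04, 0, 0], "turn": 0},
    {"offset": [-0.04, 0, 0], "turn": 0}
  ]
}}

```text
t: 8.3
eef_pos: [0.6278, 0.0984, 0.2339]
ee_rot: [-3.141, -0.001, -1.585]
force: [-0.4, -6.5, 3.2]
width: 0.012
```

Request:
{"op": "send_rows", "data": {
  "motion": [
    {"offset": [-0.04, 0, 0], "turn": 0},
    {"offset": [-0.04, 0, 0], "turn": 0}
  ]
}}

```text
t: 8.5
eef_pos: [0.6278, 0.0986, 0.2339]
ee_rot: [-3.141, -0.001, -1.585]
force: [0.6, -8.4, 3.2]
width: 0.0113
```

Request:
{"op": "send_rows", "data": {
  "motion": [
    {"offset": [-0.04, 0, 0], "turn": 0},
    {"offset": [-0.04, 0, 0], "turn": 0}
  ]
}}

```text
t: 8.7
eef_pos: [0.6278, 0.0986, 0.2339]
ee_rot: [-3.141, -0.001, -1.585]
force: [1.6, -9.0, 3.0]
width: 0.0115
```

Request:
{"op": "send_rows", "data": {
  "motion": [
    {"offset": [-0.03, 0, 0], "turn": 0},
    {"offset": [-0.03, 0, 0], "turn": 0}
  ]
}}

```text
t: 8.9
eef_pos: [0.6278, 0.0987, 0.2339]
ee_rot: [-3.141, -0.002, -1.585]
force: [1.9, -10.8, 2.8]
width: 0.0118
```

Request:
{"op": "send_rows", "data": {
  "motion": [
    {"offset": [-0.04, 0, 0], "turn": 0},
    {"offset": [-0.04, 0, 0], "turn": 0},
    {"offset": [-0.04, 0, 0], "turn": 0}
  ]
}}

```text
t: 9.2
eef_pos: [0.6279, 0.0988, 0.2339]
ee_rot: [-3.141, -0.002, -1.586]
force: [2.1, -12.8, 4.8]
width: 0.0119
```

Request:
{"op": "send_rows", "data": {
  "motion": [
    {"offset": [-0.01, 0, 0], "turn": 0},
    {"offset": [-0.01, 0, 0], "turn": 0},
    {"offset": [-0.01, 0, 0], "turn": 0}
  ]
}}

```text
t: 9.5
eef_pos: [0.6278, 0.0988, 0.2339]
ee_rot: [-3.142, -0.002, -1.586]
force: [2.8, -12.8, 3.4]
width: 0.0117
```

```bash
python3 -c "
from h import *
F=[]
for i in range(4):
  d=grab(['scene','side','scene','scene'][i],'p%d'%i); F.append(get_state()['force'])
print(np.mean(F,0),get_state()['eef_pos'])
d=load('p0'); u,v=map(int,proj(d,(.63,.143,.08)));im=d['frame'][v-70:v+70,u-90:u+90]; a=cv2.resize(im,None,fx=4,fy=4,interpolation=2); cv2.imwrite('pics/p0z.png',a)
"
```

```text
[  1.48838603 -13.35109572   3.06604412] [0.62784232 0.09884124 0.23388345]
```

View pics/p0z.png

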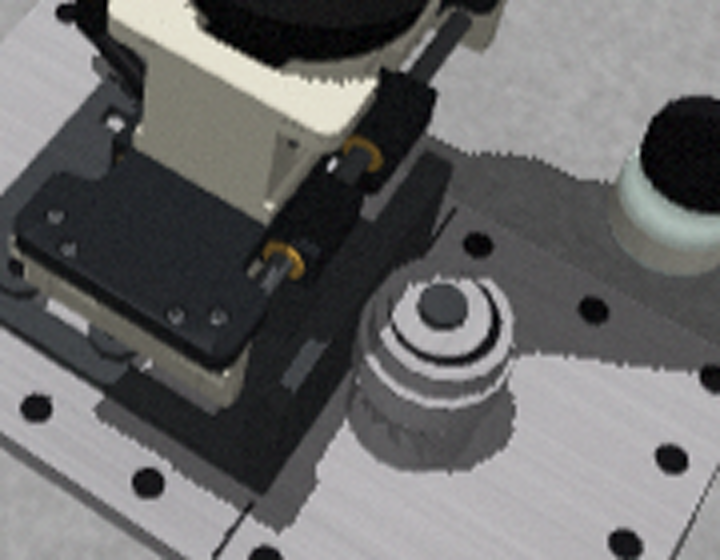

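Pressed at about 13.3 N total against about 5.5 N to slide, so roughly 7 to 8 N on the fitting, and the position stopped at y=0.0988. The picture shows the wall on the collar. I'll ease off and release.

Request:
{"op": "send_rows", "data": {
  "motion": [
    {"offset": [0.08, 0, 0], "turn": 0},
    {"offset": [0.16, 0, 0], "turn": 0},
    {"offset": [0.16, 0, 0], "turn": 0}
  ]
}}

```text
t: 10.0
eef_pos: [0.6278, 0.0984, 0.2339]
ee_rot: [-3.141, -0.0, -1.585]
force: [1.6, -6.4, 2.0]
width: 0.012
```

Request:
{"op": "send_rows", "data": {
  "motion": [
    {"offset": [0, 0, 0], "turn": 0},
    {"offset": [0, 0, 0], "turn": 0},
    {"offset": [0, 0, 0], "turn": 0},
    {"offset": [0, 0, 0], "turn": 0}
  ],
  "hand": 0.0
}}

```text
t: 10.4
eef_pos: [0.6275, 0.0992, 0.2335]
ee_rot: [-3.141, 0.0, -1.585]
force: [1.0, -0.2, 0.2]
width: 0.0382
```

Request:
{"op": "send_rows", "data": {
  "motion": [
    {"offset": [0, 0, -2], "turn": 0},
    {"offset": [0, 0, -4], "turn": 0},
    {"offset": [0, 0, -6], "turn": 0},
    {"offset": [0, 0, -6], "turn": 0}
  ]
}}

```text
t: 10.8
eef_pos: [0.6284, 0.0994, 0.2967]
ee_rot: [-3.137, 0.002, -1.585]
force: [0.4, 0.0, -0.4]
width: 0.0442
```

```bash
python3 -c "
from h import *
s=get_state(); print(s['force'])
for n in ('scene','side'):
  d=grab(n,n+'r'); W=cloud(d); x,y,z=np.moveaxis(W,-1,0)
  k=W[(abs(z-.0885)<.003)&(abs(x-.566)<.02)&(abs(y+.014)<.02)]; print(n,'knob',k.mean(0) if len(k) else 0,len(k))
  t=(abs(z-.085)<.004)&(y>.10)&(y<.15); P=W[t]
  for c in(.58,.68): print(' wall y',np.round(np.percentile(P[abs(P[:,0]-c)<.012,1],[1,50,99]),4) if (abs(P[:,0]-c)<.012).any() else None)
to_tool(.5657,-.0142,-1.59-.3,.231)
"
```

```text
[ 0.37278508  0.0489519  -0.43949792]
scene knob [ 0.56698761 -0.01283678  0.08822647] 65
 wall y [0.1345 0.1408 0.1464]
 wall y [0.1329 0.1393 0.1448]
side knob [ 0.56490873 -0.01529436  0.08887668] 67
 wall y [0.1327 0.1376 0.1465]
 wall y [0.1314 0.1356 0.1435]
offset cm [11.42  6.01  6.27] turn 17.5 | pos [0.6274 0.099  0.2939] yaw -1.5853
```

Request:
{"op": "send_rows", "data": {
  "motion": [
    {"offset": [3, 1.5, 0], "turn": 5},
    {"offset": [6, 3, 0], "turn": 10},
    {"offset": [9, 4.5, 0], "turn": 14},
    {"offset": [11.4, 6, 0], "turn": 17},
    {"offset": [11.4, 6, 0], "turn": 17},
    {"offset": [11.4, 6, 0], "turn": 17}
  ]
}}

```text
t: 11.5
eef_pos: [0.5655, -0.0147, 0.293]
ee_rot: [3.141, -0.0, -1.883]
force: [0.2, 0.8, 0.7]
width: 0.0436
```

```bash
python3 -c "
from h import *
to_tool(.5659,-.0142,-1.88,.232); grab('wrist','w2'); print(get_state()['force'])
"
```

```text
offset cm [-0.07 -0.03  6.1 ] turn -0.1 | pos [ 0.5655 -0.0147  0.293 ] yaw -1.8826
[0.45247774 0.15950645 0.38749435]
```

View pics/w2.png

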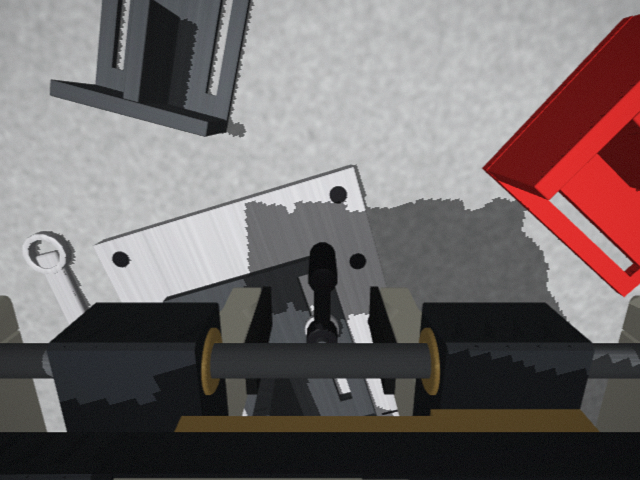

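The knob sits midway between the jaws at column 321, with the arm pointing radially. I'll descend and pinch.

Request:
{"op": "send_rows", "data": {
  "motion": [
    {"offset": [0, 0, 1.5], "turn": 0},
    {"offset": [0, 0, 3], "turn": 0},
    {"offset": [0, 0, 4.5], "turn": 0},
    {"offset": [0, 0, 5.5], "turn": 0},
    {"offset": [0, 0, 6.0], "turn": 0},
    {"offset": [0, 0, 6.0], "turn": 0},
    {"offset": [0, 0, 6.0], "turn": 0}
  ]
}}

```text
t: 12.25
eef_pos: [0.5662, -0.014, 0.2339]
ee_rot: [-3.141, 0.0, -1.882]
force: [-0.2, -0.2, 0.6]
width: 0.044
```

Request:
{"op": "send_rows", "data": {
  "motion": [
    {"offset": [0, 0, 0], "turn": 0},
    {"offset": [0, 0, 0], "turn": 0},
    {"offset": [0, 0, 0], "turn": 0},
    {"offset": [0, 0, 0], "turn": 0},
    {"offset": [0, 0, 0], "turn": 0}
  ],
  "hand": -1,
  "squeeze": 25
}}

```text
t: 12.75
eef_pos: [0.5655, -0.0143, 0.2337]
ee_rot: [3.141, -0.0, -1.882]
force: [-3.7, 1.1, 4.0]
width: 0.0155
```

```bash
cat > arc.py <<'E'
import sys
from h import *
from scipy.spatial.transform import Rotation as Ro
# rows along arc from the lever angle now, to be reached in n rows of step rad; radius = measured
A=np.array([.5857,.0475]); s=get_state(); p=s['eef_pos'][:2]; yaw=s['ee_rot'][2]; r=p-A
th=np.arctan2(-r[0],-r[1]); rad=np.hypot(*r); print('theta world',th,'rad',rad,'force',s['force'],'plate angle',th-.018)
step,n=float(sys.argv[1]),int(sys.argv[2]); R=Ro.from_euler('xyz',s['ee_rot']).as_matrix()
for i in range(1,n+1):
    t=th+i*step; q=A+rad*np.array([-np.sin(t),-np.cos(t)]); o=R.T@np.r_[q-p,0]*100; print(i,np.round(o[:2],2),round(np.degrees(i*step),1))
E
python3 arc.py .07 7
```

```text
theta world 0.31635354823533857 rad 0.06503527783265682 force [-3.68905315  1.07180061  4.00530095] plate angle 0.29835354823533855
1 [-0.02  0.45] 4.0
2 [-0.07  0.91] 8.0
3 [-0.15  1.36] 12.0
4 [-0.26  1.8 ] 16.0
5 [-0.41  2.23] 20.1
6 [-0.58  2.65] 24.1
7 [-0.78  3.06] 28.1
```

Request:
{"op": "send_rows", "data": {
  "motion": [
    {"offset": [-0.02, 0.45, -0.03], "turn": 4},
    {"offset": [-0.07, 0.91, -0.03], "turn": 8},
    {"offset": [-0.15, 1.36, -0.03], "turn": 12},
    {"offset": [-0.26, 1.8, -0.03], "turn": 16},
    {"offset": [-0.41, 2.23, -0.03], "turn": 20},
    {"offset": [-0.58, 2.65, -0.03], "turn": 24},
    {"offset": [-0.78, 3.06, -0.03], "turn": 28}
  ]
}}

```text
t: 13.45
eef_pos: [0.539, 0.0019, 0.2339]
ee_rot: [-3.141, -0.001, -2.374]
force: [1.5, -6.1, -1.1]
width: 0.0156
```

```bash
python3 arc.py .07 7
```

```text
theta world 0.7971186582697923 rad 0.06528243914624023 force [ 1.48461601 -6.13170765 -1.10461683] plate angle 0.7791186582697923
1 [-0.01  0.46] 4.0
2 [-0.06  0.91] 8.0
3 [-0.14  1.36] 12.0
4 [-0.24  1.81] 16.0
5 [-0.38  2.24] 20.1
6 [-0.55  2.67] 24.1
7 [-0.75  3.08] 28.1
```

Request:
{"op": "send_rows", "data": {
  "motion": [
    {"offset": [-0.01, 0.46, 0], "turn": 4},
    {"offset": [-0.06, 0.91, 0], "turn": 8},
    {"offset": [-0.14, 1.36, 0], "turn": 12},
    {"offset": [-0.24, 1.81, 0], "turn": 16},
    {"offset": [-0.38, 2.24, 0], "turn": 20},
    {"offset": [-0.55, 2.67, 0], "turn": 24},
    {"offset": [-0.75, 3.08, 0], "turn": 28}
  ]
}}

```text
t: 14.15
eef_pos: [0.5227, 0.0291, 0.2338]
ee_rot: [-3.141, -0.001, -2.862]
force: [1.6, -5.7, 0.2]
width: 0.0158
```

```bash
python3 arc.py .05 5
```

```text
theta world 1.286915304769583 rad 0.06559260394283628 force [ 1.60125371 -5.67395826  0.1705408 ] plate angle 1.268915304769583
1 [-0.01  0.33] 2.9
2 [-0.03  0.65] 5.7
3 [-0.07  0.98] 8.6
4 [-0.12  1.3 ] 11.5
5 [-0.2   1.62] 14.3
```

Request:
{"op": "send_rows", "data": {
  "motion": [
    {"offset": [-0.01, 0.33, 0], "turn": 2.9},
    {"offset": [-0.03, 0.65, 0], "turn": 5.7},
    {"offset": [-0.05, 0.85, 0], "turn": 7},
    {"offset": [-0.05, 0.85, 0], "turn": 7}
  ]
}}

```text
t: 14.55
eef_pos: [0.5208, 0.0375, 0.2338]
ee_rot: [-3.141, -0.001, -2.983]
force: [-0.7, -4.7, 0.5]
width: 0.0157
```

```bash
python3 arc.py .02 5
```

```text
theta world 1.4171655341208242 rad 0.06562835675073013 force [-0.70506207 -4.70284206  0.52351111] plate angle 1.3991655341208242
1 [-0.    0.13] 1.1
2 [-0.01  0.26] 2.3
3 [-0.01  0.39] 3.4
4 [-0.02  0.52] 4.6
5 [-0.04  0.66] 5.7
```

Request:
{"op": "send_rows", "data": {
  "motion": [
    {"offset": [0, 0.13, 0], "turn": 1},
    {"offset": [-0.01, 0.26, 0], "turn": 1.5},
    {"offset": [-0.01, 0.26, 0], "turn": 1.5}
  ]
}}

```text
t: 14.85
eef_pos: [0.5206, 0.0397, 0.2338]
ee_rot: [-3.14, -0.001, -3.009]
force: [-0.2, -7.3, 0.8]
width: 0.0158
```

Request:
{"op": "send_rows", "data": {
  "motion": [
    {"offset": [0, 0.1, 0], "turn": 0},
    {"offset": [0, 0.2, 0], "turn": 0},
    {"offset": [0, 0.2, 0], "turn": 0}
  ]
}}

```text
t: 15.15
eef_pos: [0.5202, 0.0414, 0.2337]
ee_rot: [-3.14, -0.002, -3.008]
force: [0.9, -9.5, 1.0]
width: 0.0153
```

Request:
{"op": "send_rows", "data": {
  "motion": [
    {"offset": [0, 0.1, 0], "turn": 0},
    {"offset": [0, 0.2, 0], "turn": 0},
    {"offset": [0, 0.2, 0], "turn": 0}
  ]
}}

```text
t: 15.45
eef_pos: [0.5199, 0.0433, 0.2337]
ee_rot: [-3.14, -0.002, -3.008]
force: [1.1, -9.4, 1.1]
width: 0.0155
```

Request:
{"op": "send_rows", "data": {
  "motion": [
    {"offset": [0, 0.1, 0], "turn": 0},
    {"offset": [0, 0.2, 0], "turn": 0},
    {"offset": [0, 0.2, 0], "turn": 0}
  ]
}}

```text
t: 15.75
eef_pos: [0.5196, 0.0452, 0.2337]
ee_rot: [-3.14, -0.002, -3.009]
force: [1.0, -9.7, 1.0]
width: 0.016
```

```bash
python3 -c "
from h import *
Z=[]
for n in('scene','side'):
  d=grab(n,n+'k'); u,v=map(int,proj(d,(.55,.045,.06)));print(u,v,get_state()['force']);im=d['frame'][max(0,v-70):v+70,u-90:u+90]; Z.append(cv2.resize(im,(400,311),interpolation=2))
cv2.imwrite('pics/k.png',np.hstack(Z))
"
```

```text
362 247 [-0.11255526 -9.38304432  1.06452353]
291 239 [ 0.49210814 -8.95404409  1.03162521]
```

View pics/k.png

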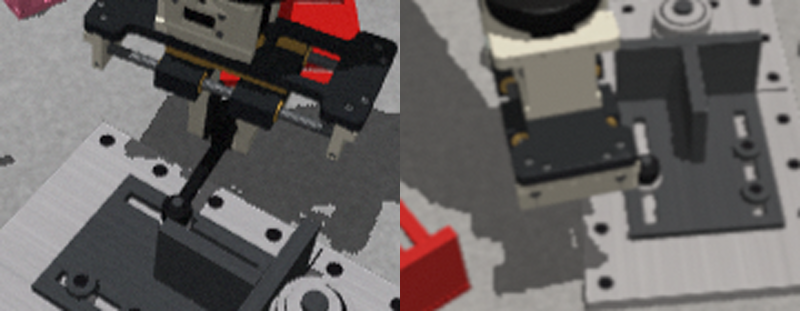

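Request:
{"op": "send_rows", "data": {
  "motion": [
    {"offset": [0, -0.4, 0], "turn": 0},
    {"offset": [0, -0.4, 0], "turn": 0},
    {"offset": [0, -0.4, 0], "turn": 0},
    {"offset": [0, -0.4, 0], "turn": 0},
    {"offset": [0, -0.4, 0], "turn": 0}
  ],
  "hand": 0.0
}}

```text
t: 16.35
eef_pos: [0.5207, 0.0428, 0.234]
ee_rot: [3.142, 0.0, -3.008]
force: [0.7, -0.7, 0.2]
width: 0.043
```

Request:
{"op": "send_rows", "data": {
  "motion": [
    {"offset": [0, 0, -2], "turn": 0},
    {"offset": [0, 0, -4], "turn": 0},
    {"offset": [0, 0, -8], "turn": 0},
    {"offset": [0, 0, -12], "turn": 0},
    {"offset": [0, 0, -12], "turn": 0},
    {"offset": [0, 0, -12], "turn": 0}
  ]
}}

```text
t: 16.95
eef_pos: [0.5206, 0.0428, 0.3549]
ee_rot: [3.141, 0.003, -3.008]
force: [-0.3, -0.4, -1.3]
width: 0.0441
```

```bash
python3 -c "
from h import *
print(get_state()['force'])
for n in ('scene','side'):
  d=grab(n,n+'f'); W=cloud(d); x,y,z=np.moveaxis(W,-1,0)
  k=W[(abs(z-.0885)<.003)&(abs(x-.521)<.025)&(abs(y-.035)<.03)]
  if len(k): m=k.mean(0); r=m[:2]-[.5857,.0475]; print(n,'knob',m,len(k),'angle',np.arctan2(-r[0],-r[1])-.018,np.hypot(*r))
  t=(abs(z-.085)<.004)&(y>.10)&(y<.15); P=W[t]
  for c in(.58,.68): print(' wall y',np.round(np.percentile(P[abs(P[:,0]-c)<.012,1],[1,50,99]),4) if (abs(P[:,0]-c)<.012).any() else None)
d=load('scenef'); im=d['frame'][210:440,230:510]; cv2.imwrite('pics/f.png',cv2.resize(im,None,fx=2.6,fy=2.6,interpolation=2))
"
```

```text
[-0.28433586 -0.38594958 -1.34342896]
scene knob [0.52255813 0.04600055 0.08808962] 64 angle 1.5290535140312969 0.06315966770824884
 wall y [0.1345 0.1406 0.1466]
 wall y [0.1328 0.1392 0.145 ]
side knob [0.52004151 0.04312008 0.08864099] 61 angle 1.48618747164242 0.06580441922017571
 wall y [0.1334 0.1369 0.1442]
 wall y [0.1311 0.1361 0.1449]
```

View pics/f.png

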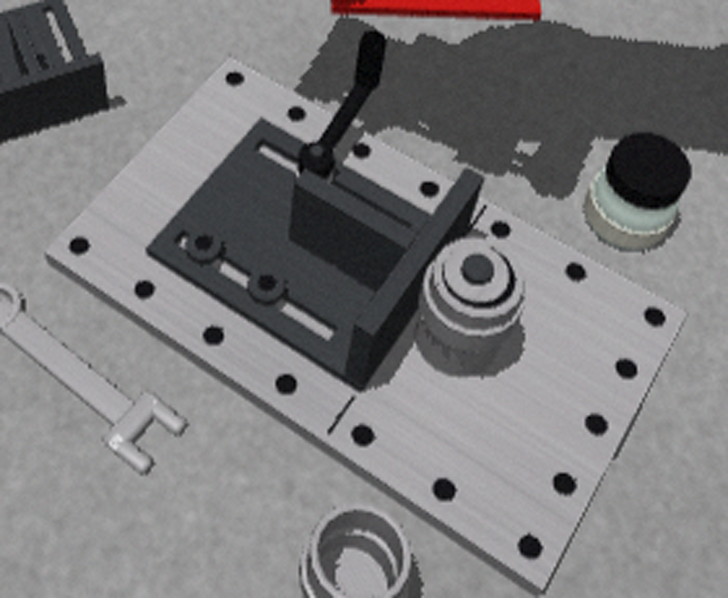

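The bracket is still on the fitting. I'm not sure the lever hit its stop, because the force stayed level at about 9.5 N while the knob kept moving. I'll re-grip and push to confirm.

Request:
{"op": "send_rows", "data": {
  "motion": [
    {"offset": [0, 0.15, 4], "turn": 4},
    {"offset": [0, 0.15, 8], "turn": 4},
    {"offset": [0, 0.15, 10], "turn": 4},
    {"offset": [0, 0.15, 12], "turn": 4},
    {"offset": [0, 0.15, 12], "turn": 4},
    {"offset": [0, 0.15, 12], "turn": 4}
  ]
}}

```text
t: 17.65
eef_pos: [0.5202, 0.0441, 0.2332]
ee_rot: [-3.14, -0.002, -3.077]
force: [0.5, -0.4, 0.7]
width: 0.0438
```

Request:
{"op": "send_rows", "data": {
  "motion": [
    {"offset": [0, 0, 0], "turn": 0},
    {"offset": [0, 0, 0], "turn": 0},
    {"offset": [0, 0, 0], "turn": 0},
    {"offset": [0, 0, 0], "turn": 0},
    {"offset": [0, 0, 0], "turn": 0}
  ],
  "hand": -1,
  "squeeze": 45
}}

```text
t: 18.15
eef_pos: [0.5204, 0.0443, 0.2344]
ee_rot: [3.141, 0.001, -3.078]
force: [-1.7, 1.4, 2.8]
width: 0.0153
```

Request:
{"op": "send_rows", "data": {
  "motion": [
    {"offset": [0, 0.1, 0], "turn": 1},
    {"offset": [0, 0.2, 0], "turn": 2},
    {"offset": [0, 0.2, 0], "turn": 2}
  ]
}}

```text
t: 18.45
eef_pos: [0.5204, 0.046, 0.2344]
ee_rot: [-3.141, 0.001, -3.114]
force: [-0.7, -2.9, 6.6]
width: 0.0154
```

Request:
{"op": "send_rows", "data": {
  "motion": [
    {"offset": [0, 0.1, 0], "turn": 1},
    {"offset": [0, 0.2, 0], "turn": 2},
    {"offset": [0, 0.2, 0], "turn": 2}
  ]
}}

```text
t: 18.75
eef_pos: [0.5203, 0.0481, 0.2343]
ee_rot: [-3.141, 0.001, 3.135]
force: [-0.5, -2.8, 6.0]
width: 0.0154
```

Request:
{"op": "send_rows", "data": {
  "motion": [
    {"offset": [0, 0.1, 0], "turn": 1},
    {"offset": [0, 0.2, 0], "turn": 2},
    {"offset": [0, 0.2, 0], "turn": 2}
  ]
}}

```text
t: 19.05
eef_pos: [0.5204, 0.0501, 0.2343]
ee_rot: [-3.141, 0.001, 3.1]
force: [-0.7, -2.0, 5.3]
width: 0.0152
```

Request:
{"op": "send_rows", "data": {
  "motion": [
    {"offset": [0, -0.3, 0], "turn": 0},
    {"offset": [0, -0.3, 0], "turn": 0},
    {"offset": [0, -0.3, 0], "turn": 0},
    {"offset": [0, -0.3, 0], "turn": 0}
  ],
  "hand": 0.0
}}

```text
t: 19.45
eef_pos: [0.5199, 0.0471, 0.2336]
ee_rot: [-3.141, -0.001, 3.101]
force: [-0.7, -0.5, -0.7]
width: 0.0408
```

Request:
{"op": "send_rows", "data": {
  "motion": [
    {"offset": [0, 0, -2], "turn": 0},
    {"offset": [0, 0, -4], "turn": 0},
    {"offset": [0, 0, -8], "turn": 0},
    {"offset": [0, 0, -12], "turn": 0},
    {"offset": [0, 0, -12], "turn": 0}
  ]
}}

```text
t: 19.95
eef_pos: [0.5215, 0.0475, 0.3594]
ee_rot: [3.139, 0.008, 3.102]
force: [1.0, -0.6, -0.1]
width: 0.0436
```

```bash
cat > chk.py <<'E'
from h import *
import sys
print(get_state()['force'],get_state()['eef_pos'],get_state()['t'])
for n in ('scene','side'):
  d=grab(n,n+sys.argv[1]); W=cloud(d); x,y,z=np.moveaxis(W,-1,0)
  k=W[(abs(z-.0885)<.003)&(abs(x-.521)<.025)&(abs(y-.045)<.03)]
  if len(k): m=k.mean(0); r=m[:2]-[.5857,.0475]; print(n,'knob',m,len(k),'angle',np.arctan2(-r[0],-r[1])-.018,np.hypot(*r))
  h=W[(z>.041)&(z<.0535)&(x<.585)&(x>.535)&(y>.025)&(y<.07)]
  if len(h)>10: vx,vy,x0,y0=cv2.fitLine(h[:,:2].astype(np.float32),2,0,.01,.01).ravel(); print(' arm dir',np.arctan2(abs(vx),-vy*np.sign(-vx)),len(h))
  t=(abs(z-.085)<.004)&(y>.10)&(y<.15); P=W[t]
  for c in(.58,.68): print(' wall y',np.round(np.percentile(P[abs(P[:,0]-c)<.012,1],[1,50,99]),4))
E
python3 chk.py g
```

```text
[ 0.98107252 -0.59828595 -0.12307381] [0.52154146 0.0475495  0.3593517 ] 19.95
scene knob [0.52238842 0.05113207 0.08816867] 65 angle 1.6101016257273888 0.06341567348485642
 arm dir 1.6187484 179
 wall y [0.1347 0.141  0.1466]
 wall y [0.1331 0.1392 0.145 ]
side knob [0.52021782 0.04854152 0.08870145] 62 angle 1.5687003271937776 0.06549045827272407
 arm dir 1.6248397 183
 wall y [0.1328 0.1378 0.1464]
 wall y [0.1304 0.137  0.1449]
```

The knob moved about 5 mm further, so it was not at the stop. I'll re-grip and carry on round.

Request:
{"op": "send_rows", "data": {
  "motion": [
    {"offset": [0, 0.2, 4], "turn": 2},
    {"offset": [0, 0.2, 8], "turn": 2},
    {"offset": [0, 0.2, 10], "turn": 2},
    {"offset": [0, 0.2, 12], "turn": 2},
    {"offset": [0, 0.2, 12], "turn": 2},
    {"offset": [0, 0.2, 12], "turn": 2}
  ]
}}

```text
t: 20.65
eef_pos: [0.5198, 0.049, 0.2331]
ee_rot: [-3.14, -0.002, 3.066]
force: [0.1, 0.5, 1.0]
width: 0.0438
```

Request:
{"op": "send_rows", "data": {
  "motion": [
    {"offset": [0, 0, 0], "turn": 0},
    {"offset": [0, 0, 0], "turn": 0},
    {"offset": [0, 0, 0], "turn": 0},
    {"offset": [0, 0, 0], "turn": 0},
    {"offset": [0, 0, 0], "turn": 0}
  ],
  "hand": -1,
  "squeeze": 30
}}

```text
t: 21.15
eef_pos: [0.5202, 0.0493, 0.2344]
ee_rot: [3.141, 0.001, 3.066]
force: [-0.7, 1.1, 3.1]
width: 0.0154
```

```bash
python3 arc.py .03 7
```

```text
theta world 1.5986417847353014 rad 0.06551701169409602 force [-0.73881641  1.13852001  3.0997337 ] plate angle 1.5806417847353014
1 [0.01 0.2 ] 1.7
2 [0.01 0.39] 3.4
3 [0.   0.59] 5.2
4 [-0.01  0.79] 6.9
5 [-0.03  0.98] 8.6
6 [-0.05  1.18] 10.3
7 [-0.08  1.37] 12.0
```

Request:
{"op": "send_rows", "data": {
  "motion": [
    {"offset": [0.01, 0.2, 0], "turn": 1.7},
    {"offset": [0.01, 0.39, 0], "turn": 3.4},
    {"offset": [0.01, 0.39, 0], "turn": 3.4}
  ]
}}

```text
t: 21.45
eef_pos: [0.5204, 0.0528, 0.2344]
ee_rot: [-3.141, 0.0, 3.007]
force: [-0.8, -3.4, 4.9]
width: 0.0156
```

Request:
{"op": "send_rows", "data": {
  "motion": [
    {"offset": [-0.01, 0.2, 0], "turn": 1.7},
    {"offset": [-0.02, 0.39, 0], "turn": 3.4},
    {"offset": [-0.02, 0.39, 0], "turn": 3.4}
  ]
}}

```text
t: 21.75
eef_pos: [0.5209, 0.0553, 0.2343]
ee_rot: [-3.138, -0.0, 2.948]
force: [1.2, -13.8, 6.0]
width: 0.0154
```

Request:
{"op": "send_rows", "data": {
  "motion": [
    {"offset": [-0.01, 0.2, 0], "turn": 1.7},
    {"offset": [-0.02, 0.39, 0], "turn": 3.4},
    {"offset": [-0.02, 0.39, 0], "turn": 3.4}
  ]
}}

```text
t: 22.05
eef_pos: [0.5216, 0.0564, 0.2342]
ee_rot: [-3.133, -0.001, 2.889]
force: [7.2, -33.9, 6.4]
width: 0.0154
```

A clear hard stop: the force rose sharply from 3 N to 34 N. I'll ease off, release and check.

Request:
{"op": "send_rows", "data": {
  "motion": [
    {"offset": [0, -0.25, 0], "turn": -2},
    {"offset": [0, -0.45, 0], "turn": -4},
    {"offset": [0, -0.45, 0], "turn": -4}
  ]
}}

```text
t: 22.35
eef_pos: [0.521, 0.0548, 0.2343]
ee_rot: [-3.14, 0.0, 2.959]
force: [2.6, -11.6, 4.3]
width: 0.0155
```

Request:
{"op": "send_rows", "data": {
  "motion": [
    {"offset": [0, 0, 0], "turn": 0},
    {"offset": [0, 0, 0], "turn": 0},
    {"offset": [0, 0, 0], "turn": 0},
    {"offset": [0, 0, 0], "turn": 0}
  ],
  "hand": 0.0
}}

```text
t: 22.75
eef_pos: [0.5208, 0.0566, 0.2338]
ee_rot: [3.141, -0.0, 2.958]
force: [0.6, 0.4, -0.3]
width: 0.0407
```

Request:
{"op": "send_rows", "data": {
  "motion": [
    {"offset": [0, 0, -2], "turn": 0},
    {"offset": [0, 0, -4], "turn": 0},
    {"offset": [0, 0, -8], "turn": 0},
    {"offset": [0, 0, -12], "turn": 0},
    {"offset": [0, 0, -12], "turn": 0}
  ]
}}

```text
t: 23.25
eef_pos: [0.5224, 0.057, 0.3595]
ee_rot: [3.137, 0.008, 2.959]
force: [0.6, 0.6, -0.5]
width: 0.0438
```

```bash
python3 chk.py h; python3 -c "
from h import *
d=load('sceneh'); im=d['frame'][210:440,230:510]; cv2.imwrite('pics/h.png',cv2.resize(im,None,fx=2.6,fy=2.6,interpolation=2))"
```

```text
[ 0.55118941  0.59743508 -0.49615695] [0.52236313 0.05703857 0.35953169] 23.25
scene knob [0.52259216 0.05589592 0.08827054] 65 angle 1.6850604372370521 0.06366389400353512
 arm dir 1.7117361 179
 wall y [0.1346 0.1407 0.1464]
 wall y [0.1331 0.1391 0.1449]
side knob [0.52043124 0.05306957 0.0887567 ] 62 angle 1.6379229625997709 0.06550596515895435
 arm dir 1.6904112 183
 wall y [0.1327 0.1378 0.1467]
 wall y [0.1316 0.1358 0.1451]
```

View pics/h.png

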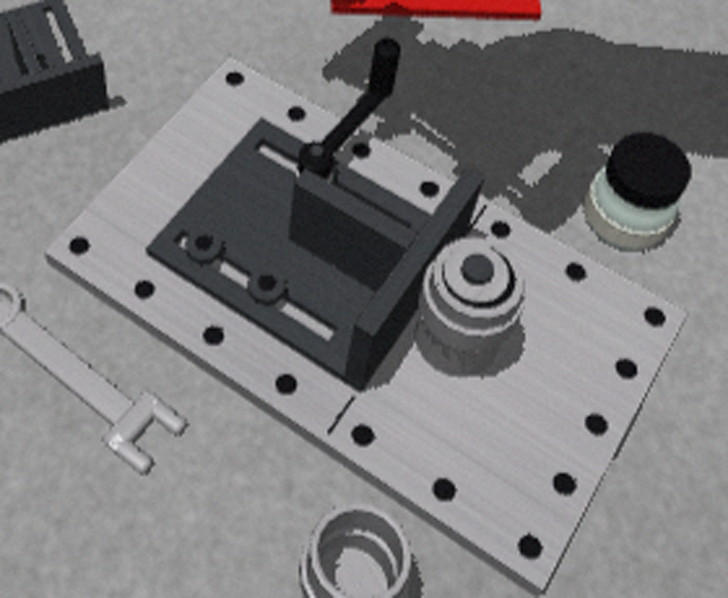

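The lever swung about 1.37 rad to its hard stop, which fits a 1.4 rad travel. The wall hasn't moved (edge at y of about 0.1465 and 0.145) and sits on the collar. The spanner, jar and loose fitting look undisturbed. Handing in.

```bash
python3 -c "
from station import *
print(job_done())"
```

```text
the job is handed in; nothing more can be done
None
```

The job is handed in at about 23 s on the robot clock: the bracket is against the master fitting and the clamp lever is at its end stop.

- **Slide and press:** I pinched the rib and slid the bracket about 36 mm until it stopped moving. With the lever loose I pressed at about 13 N total against about 5.5 N to slide. That is roughly 7.5 N on the fitting, held for just under a second.
- **Lever:** I swung it clockwise about 1.37 rad to a hard stop, where the force rose sharply to 34 N. It took two re-grips. After the first release I was not sure it was tight. After the second, the camera showed the knob had moved a further 5 mm, so I carried on round.
- **Last checks:** The camera put the wall in the same place before and after clamping, within about 1 mm and touching the collar. The spanner, jar and loose fitting looked unmoved, and the gripper was clear at near-zero force.

**Disagreements:**
- My absolute lever angle read about 0.27 rad high at both ends: 0.30 at the start and about 1.66 at the end. I relied on the size of the swing and the hard stop instead.
- Early in the slide, before any contact, I was partly lifting the bracket. I corrected that before measuring the sliding force.
- I could not see the contact button directly. That it is pushed in is inferred from the contact.

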